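# Close the phone holder's jaw to the next hole

## Task

Close the repair holder's sliding jaw on the phone: pull its spring plunger knob up, slide the jaw towards the phone to the next hole of the index strip and let the pin snap fully in, then let go. Be gentle: do not crush the phone between the jaws, do not force the pin sideways or lift the phone off its bed, and leave the other things on the desk where they are.

Things in the scene. Friction and masses are not known exactly. Their poses are not given: they have to be found in the camera images.
- holder: Flat aluminium bed of the phone holder, 205 x 215 mm, top 10 mm above the desk, fixed to the desk, at another place and yaw each time. Origin: on the desk under its middle (the plate spans x -100 to +105 mm, y -107 to +107 mm); z up, y along the sliding direction: the jaw closes towards -y. A steel index strip, 20 mm wide, runs along y at x = -75 mm, its top 14 mm above the desk.
- park_hole (a point): Mouth of the strip's parking hole, at the bed's x -75, y +61.5 mm, 14 mm above the desk: the pin (6 mm, flat-ended, reaching 7 mm in) starts here. The next hole towards -y, the working hole, is 29 to 47 mm away, differently each time: feel or look for it. With the pin riding on the strip, slide on until it drops. Both holes are 8.5 mm; there are no others.
- end_block: Fixed aluminium block, 195 x 18 x 18 mm, across the bed's -y end, with the dark stop bar that it carries. The stop bar (face nominally at the bed's y -66.5 mm, top at 24 mm) and the strip half with the working hole are one piece, clamped up to 9 mm off nominal either way along y. Origin and axes: exactly the bed's, so it does not tell where the stop bar is clamped.
- jaw: Sliding jaw: aluminium bar 195 mm long (x), 40 mm wide (y), top 24 mm above the desk; about 1.5 N of friction. Axes as the bed's; origin at the bed's x = 0, middle of its width, 10.5 mm above the desk; y in the bed's frame +61.5 mm at the start. The pin has 1.25 mm play in a hole. In the working hole the jaws stand 70 mm apart; pushed past it with the pin up, they crush the phone.
- jaw_face (a point): Middle of the top edge of the jaw's rubber-faced front, the upright face towards the phone: 20 mm towards -y from the jaw's middle, 25 mm towards +x, 24 mm above the desk.
- knob (a point): Centre of the plunger's black knob, an upright cylinder 24 mm across and 22 mm high, at the bed's x = -75 mm in the middle of the jaw's width. With the pin home it is 49 mm above the desk (knob from 38 to 60 mm). Under it: a 16 mm barrel on the jaw's flat top (24 mm above the desk); pushed sideways it moves the jaw. A push of 3 to 6 N is enough: keep below 12 N.
- plunger (a joint): How far the knob is pulled up, m: 0 = pin fully home in a hole, 0.007 = pin resting on top of the strip, 0.011 = end stop. The spring pushes down with 6 N at 0, rising to 9.3 N at the end stop.
- phone: Dark flat phone, 140 x 68 x 9 mm, about 170 g, lying loose on the bed between jaw and stop bar, its long side (its x) along the jaw's face. Origin: centre of its underside, 10 mm above the desk. It starts 1 to 23 mm clear of the stop bar and at least 20 mm from the jaw; the closing jaw may push it along.
- screw_tray: White divided screw tray, 70 x 50 x 16 mm, beside the holder; leave alone. Origin: centre of its underside.
- screwdriver: Screwdriver, 150 mm, lying beyond the holder, on the side away from the robot; leave alone.
- flux_jar: Small white jar with black cap, 38 mm across and 32 mm high, beside the holder; leave alone. Origin: centre of its underside.
- old_phone: Another phone, 150 x 74 x 8 mm, lying on the desk away from the holder; leave alone.
- paper_cup: Paper cup, 72 mm across the rim, 85 mm high; leave alone.
- tape_roll: Roll of amber tape, 76 mm across and 18 mm high, lying flat; leave alone.
- tweezers: Steel tweezers, 115 mm long, lying flat; leave alone.
Mind the look-alikes: they are no part of the job. What is shaped like the phone but red or yellow is not meant.

How it is judged:
On the way, in this order (a step that is already met when the one before it is completed fails the run):
1. the plunger is pulled up so that its pin is clear of the parking hole (value of joint plunger above 0.006 m), for 0.1 s.
2. the jaw is slid at least 12 mm towards the phone (y of jaw in the frame of holder below 0.0495 m), for 0.1 s.
At the end, for the whole second after the job is handed in: The pin is fully home (plunger within 1.5 mm of 0) in the working hole (jaw 26.5 to 49.5 mm from where it was parked), with the phone lying flat on the bed between jaw and stop bar, no more than 6 mm clear of the jaw's face, and everything let go and at rest (value of joint plunger below 0.0015 m and y of jaw in the frame of holder between 0.012 and 0.035 m and y of phone in the frame of jaw above -0.06 m and z of phone in the frame of holder below 0.0125 m and angle between phone's own z axis and vertical below 0.05 rad and linear speed of each of jaw, phone below 0.01 m/s); the robot touches nothing.
It fails at once if the jaw presses on the phone with more than 15 N (contact force between jaw and phone above 15 N).
It fails at once if the pin is pushed against the stop bar's strip or hole with more than 18 N (contact force between jaw and end_block above 18 N).
It fails at once if the phone is lifted or tipped off its bed (z of phone in the frame of holder above 0.016 m or angle between phone's own z axis and vertical above 0.12 rad).
It fails at once if one of the other things is moved by more than 20 mm (distance of any of old_phone, screwdriver, screw_tray, flux_jar, paper_cup, tape_roll, tweezers from where it was at the start of the episode above 0.02 m).
It also fails if it takes over 42 s, if anything falls off the work surface, if the arm or the gripper's body presses on something with over 40 N, if the wrist force passes 120 N, or if a joint passes its speed limit or range.

## Robot

A 6-joint arm with a two-finger parallel gripper is mounted at the origin on the work surface. World frame = base frame: x ahead of the robot, y to its left, z up, the work surface at z = 0. Lengths are in m, angles in rad, forces in N, time in s.
With the tool pointing down it reaches from about 0.25 to 0.725 m from the base axis. Payload 4 kg.
Tool frame: the origin (TCP) lies midway between the tips of the shut fingers; the grasp point (between the pads) lies 19 mm behind it; z points along the fingers, y is the line along which they close (so a half turn about z gives the same grasp; the last joint's range is limited). The gripper opens to 85 mm and grips with 20 to 120 N. Pads are 22 mm wide; open, the fingers measure 114 mm over their backs; the gripper's body (76 mm by 85 mm) begins 54 mm behind the grasp point. The pads swing forward as they close: fully open they stand 13 mm farther back than shut.
Start: joints at [1.124, 0.241, 0.005, 1.335, 0, 1.571], TCP at [0.216, 0.451, 0.231] pointing down, gripper open.
Joint ranges: [-2.72, 2.72], [-1.05, 1.87], [-1.09, 1.28], [-1.99, 2.15], [-1.42, 1.44], [-3.14, 3.14]. Speed limits (rad/s): [2.79, 2.79, 3.14, 3.14, 3.14, 3.14].

## Interface

Orientations are given as a unit quaternion [x, y, z, w].
In Python, from workcell import get_obs, camera, job_done, silhouettes gives the robot as it stands. The module is installed in compiled form; this text tells all that it offers.
- The arm moves only by the tool drive_tool, never from a script. Its argument "increments" is a list of rows, each a list of 3 entries, a list of its own where there are three numbers: the shift along the world's x, y, z in mm, then the turn, a rotation vector about the world's x, y, z in degrees, then the opening, from 0 (shut) to 1 (fully open). A call has 1 to 8 rows; each row shifts and turns the commanded pose from where the row before left it; what a row does not reach is not made up. A row lasts 1/12 s, in which the tool goes at most 41.7 mm and 7.16 degrees, less where a joint would pass 70% of its speed; a pose out of reach is approached as far as the arm can. A call is refused whole if a number of a shift passes 41.7 or a number of a turn 7.16, either way. A call with a gripper value outside its range is refused whole. The fingers move at their own pace and stop on an object; the grip force is fixed at half the most. Time passes only in rows, so rows that do not move let the fingers close. It gives the time, the measured TCP pose, the force, the opening and the grip force at its end, in the units of the state.
- get_obs(): the state, without advancing time (a new reading comes with each control period).
- camera(name): name is "scene" or "top" or "wrist"; returns a dict with "image" (384x512x3 uint8, red, green, blue), "K" (3x3 intrinsics, pixels), "k1" (the pictures are not rectified: a ray, as slopes to the right and down, at radius r is drawn at 1 + k1 r^2 times it, then the intrinsics apply), "view" (4x4, takes a point from world to camera coordinates). Camera axes: x right, y down, z forward; pixel columns grow to the right and rows downward; lengths in m; the calibration is good to about 2 mm. A picture is of the moment at which its call begins. There is no depth.
- job_done(): hands the job in; it is judged then, once.
Trained networks look in a picture, given as the dict that the camera call returned (one of the last four; its "shot" number tells which), for a name from the list of things; names that differ only in an ending like _2 or _b are one class to them, and where a whole thing is asked for, a point or a joint stands for the part that bears it (a point fixed in the world has none). Each returns a list of dicts, best first, with "conf" (0 to 1); they miss things now and then, are a little off and sometimes report something else, mostly with a low value. They report only what shows in the picture. A call takes as long as a camera call. They do not tell look-alikes from the thing itself.
- silhouettes(query, picture): "region" (384x512 bool, what is visible of it) and "bbox" ([left, top, right, bottom] in pixels, round what is visible of it).
The state is a dict: "clock": time; "joint_pos": joint angles; "joint_vel": joint speeds; "tau": joint torques, N m; "eef_pos": TCP position; "tool_rot": TCP orientation; "ft_force": force on the tool from outside, world axes, zero at the start; "ft_torque": the same for the moment, N m; "grip_width": finger opening in m; "grasp_force": force on a finger pad.
Only numpy, scipy, OpenCV 4.12 (cv2) and the standard library are available. Lean on these libraries where they do the work, as an engineer would, in place of code of your own. Each camera call takes 0.05 s, during which the arm holds its last target. There are 200 camera calls.

## Working session

There is one attempt and no reset: what is moved stays moved. The work goes in short steps, Python scripts to look and compute and a tool call to move; the robot and the scene stay as the last step left them, time stands still between calls to the robot, and variables do not carry over. Pictures are saved under pics/ and viewed, at most 10 in all, crops included, and the job is handed in when it is done.

Besides the shell and the picture viewer there is one more tool, called after "Request:" as a command line: name --argument value ..., lists and objects as JSON in quotes. drive_tool: Moves the arm, as the interface text tells. Its arguments: {"type":"object","properties":{"increments":{"type":"array"}},"required":["increments"]}

```bash
mkdir -p pics; cat > h.py <<'E'
import numpy as np, cv2
from workcell import *
def ray(c,u,v):
    K=c["K"];k1=c["k1"];x=(u-K[0,2])/K[0,0];y=(v-K[1,2])/K[1,1]
    a,b=x,y
    for _ in range(20):
        s=1+k1*(a*a+b*b);a,b=x/s,y/s
    V=c["view"];R=V[:3,:3];t=V[:3,3]
    return -R.T@t, R.T@np.array([a,b,1.])
def onz(c,u,v,z):
    o,d=ray(c,u,v);return o+d*(z-o[2])/d[2]
def proj(c,p):
    q=c["view"]@np.append(p,1);x,y=q[0]/q[2],q[1]/q[2];s=1+c["k1"]*(x*x+y*y)
    return np.array([c["K"][0,0]*x*s+c["K"][0,2],c["K"][1,1]*y*s+c["K"][1,2]])
def save(c,n,box=None,f=1):
    im=c["image"][:,:,::-1]
    if box: im=im[box[1]:box[3],box[0]:box[2]]
    cv2.imwrite("pics/"+n+".png",cv2.resize(im,None,fx=f,fy=f,interpolation=cv2.INTER_CUBIC))
E
python3 - <<'E'
from h import *
o=get_obs();print(o["clock"],o["eef_pos"],o["tool_rot"],o["ft_force"],o["grip_width"])
a=camera("top");b=camera("scene")
cv2.imwrite("pics/a.png",np.vstack([cv2.resize(np.hstack([a["image"],b["image"]])[:,:,::-1],(800,300))]))
save(a,"top",None,1.5)
for c,n in((a,"top"),(b,"scene")):
  for q in("holder","jaw","knob","phone","end_block"):
    for r in silhouettes(q,c)[:3]:
      ys,xs=np.nonzero(r["region"]);z={"knob":.049,"phone":.019,"jaw":.024}.get(q,.01)
      rc=cv2.minAreaRect(np.c_[xs,ys].astype(np.float32))
      print(n,q,round(r["conf"],2),r["bbox"],len(xs),np.round(onz(c,xs.mean(),ys.mean(),z),4),[np.round(onz(c,*p,z)[:2],3).tolist() for p in cv2.boxPoints(rc)])
E
```

```text
0.0 [0.21577284 0.45035719 0.23041194] [ 2.21562639e-01  9.75145591e-01 -1.00993929e-03 -2.29651652e-04] [-0.5621354   0.54273088 -0.15981304] 0.08549503283458201
top holder 0.57 [218.5, 146.7, 294.7, 222.5] 1924 [0.5404 0.0278 0.01  ] [[0.612, 0.141], [0.702, -0.057], [0.51, -0.138], [0.423, 0.057]]
top jaw 0.79 [225.4, 167.2, 255.6, 216.1] 709 [0.5315 0.0541 0.024 ] [[0.61, 0.118], [0.632, 0.075], [0.452, -0.01], [0.432, 0.033]]
top knob 0.47 [245.9, 205.5, 252.3, 213.4] 32 [0.4647 0.0235 0.049 ] [[0.473, 0.032], [0.473, 0.014], [0.456, 0.014], [0.456, 0.032]]
top knob 0.45 [115.3, 169.2, 138.0, 190.3] 376 [0.5769 0.4538 0.049 ] [[0.567, 0.505], [0.628, 0.478], [0.588, 0.398], [0.528, 0.425]]
top phone 0.84 [318.3, 254.2, 356.5, 290.4] 810 [ 0.2519 -0.2757  0.019 ] [[0.29, -0.206], [0.33, -0.266], [0.214, -0.344], [0.175, -0.284]]
top phone 0.74 [164.5, 259.9, 206.8, 289.0] 809 [0.2494 0.2416 0.019 ] [[0.263, 0.321], [0.303, 0.184], [0.236, 0.164], [0.197, 0.299]]
top phone 0.69 [240.9, 155.4, 275.3, 195.4] 766 [ 0.5918 -0.0079  0.019 ] [[0.642, 0.055], [0.674, -0.01], [0.542, -0.0
[... 317 characters left out ...]
0.91 [249.6, 173.8, 318.1, 202.9] 959 [0.5337 0.049  0.024 ] [[0.456, -0.01], [0.429, 0.049], [0.616, 0.109], [0.637, 0.05]]
scene phone 0.95 [263.9, 202.7, 316.4, 229.2] 1104 [ 0.5957 -0.0128  0.019 ] [[0.546, -0.073], [0.515, -0.009], [0.646, 0.049], [0.672, -0.016]]
scene phone 0.95 [222.2, 102.4, 258.4, 135.8] 649 [0.256  0.2291 0.019 ] [[0.239, 0.155], [0.195, 0.312], [0.272, 0.307], [0.31, 0.153]]
scene phone 0.81 [97.5, 221.6, 155.2, 247.2] 1193 [ 0.2611 -0.2859  0.019 ] [[0.172, -0.303], [0.296, -0.219], [0.343, -0.271], [0.224, -0.352]]
scene end_block 0.75 [240.1, 192.5, 314.5, 256.2] 1863 [ 0.585  -0.0829  0.01  ] [[0.525, -0.163], [0.443, -0.004], [0.641, 0.078], [0.704, -0.085]]
```

View pics/top.png

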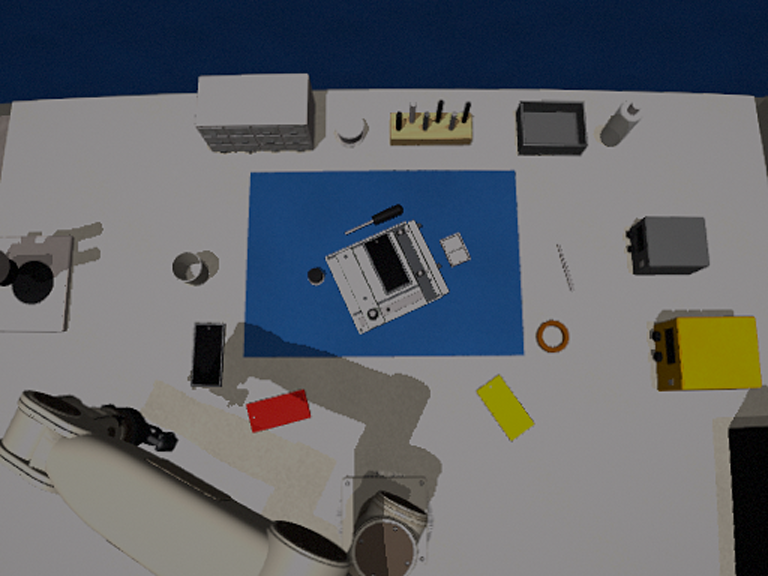

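View pics/a.png

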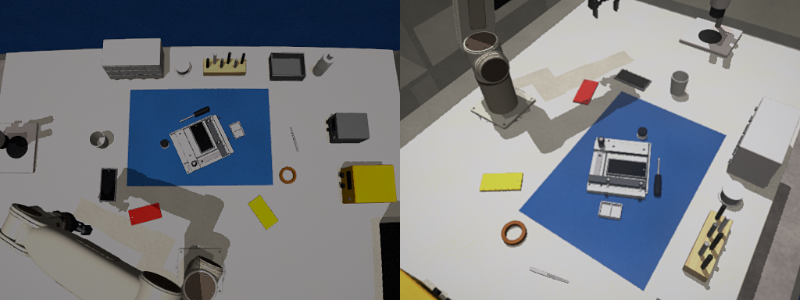

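The top view shows the holder at about (370,275)/1.5 px with its knob at (373,313)/1.5 px. The jaw is on the robot-left side, so it closes towards world -y and slightly +x, with a holder yaw of about 25°. I'll move above the knob.

Request:
drive_tool --increments '[[[20.5,-35.5,0],[0,0,-3.3],1],[[20.5,-35.5,0],[0,0,-3.3],1],[[20.5,-35.5,0],[0,0,-3.3],1],[[20.5,-35.5,0],[0,0,-3.3],1],[[20.5,-35.5,0],[0,0,-3.3],1],[[20.5,-35.5,0],[0,0,-3.3],1],[[20.5,-35.5,0],[0,0,-3.3],1],[[20.5,-35.5,0],[0,0,-3.3],1]]'

```text
clock: 1.27
eef_pos: [0.3806, 0.1651, 0.2317]
tool_rot: [0.439, 0.898, 0.0, 0.0]
ft_force: [-0.2, 0.8, -0.2]
grip_width: 0.0855
grasp_force: 0.0
```

Request:
drive_tool --increments '[[[20,-35.5,0],[0,0,-3.3],1],[[20,-35.5,0],[0,0,-3.3],1],[[20,-35.5,0],[0,0,-3.3],1],[[20,-35.5,0],[0,0,-3.3],1],[[0,0,0],[0,0,0],1],[[0,0,0],[0,0,0],1]]'

```text
clock: 1.77
eef_pos: [0.4606, 0.023, 0.2311]
tool_rot: [0.541, 0.841, -0.0, -0.0]
ft_force: [0.2, 0.5, 0.7]
grip_width: 0.0852
grasp_force: 0.0
```

```bash
python3 - <<'E'
from h import *
o=get_obs();print(o["clock"],o["eef_pos"],o["tool_rot"],o["ft_force"],o["grip_width"])
c=camera("wrist");save(c,"w1",None,1.5)
print(proj(c,[.465,.0235,.06]), -c["view"][:3,:3].T@c["view"][:3,3])
for q in("jaw","knob","phone","holder"):
    for r in silhouettes(q,c)[:2]:
      ys,xs=np.nonzero(r["region"]);z={"knob":.060,"phone":.019,"jaw":.024}.get(q,.01)
      rc=cv2.minAreaRect(np.c_[xs,ys].astype(np.float32))
      print(q,round(r["conf"],2),r["bbox"],len(xs),np.round(onz(c,xs.mean(),ys.mean(),z),4),[np.round(onz(c,*p,z)[:2],3).tolist() for p in cv2.boxPoints(rc)])
E
```

```text
1.7667 [0.46062394 0.02298359 0.2310691 ] [ 5.40705620e-01  8.41211854e-01 -2.28433284e-05 -2.20914497e-04] [0.23179546 0.47501748 0.65189082] 0.08520052886927668
[257.60621467 175.51582964] [0.43052438 0.08745187 0.37307223]
jaw 0.87 [232.1, 149.2, 404.3, 189.7] 5938 [0.5278 0.054  0.024 ] [[0.449, -0.006], [0.432, 0.033], [0.606, 0.113], [0.629, 0.077]]
knob 0.86 [239.7, 162.6, 271.5, 186.5] 455 [0.4618 0.0252 0.06  ] [[0.445, 0.024], [0.459, 0.042], [0.479, 0.027], [0.464, 0.008]]
phone 0.83 [284.6, 208.4, 396.5, 255.5] 5350 [ 0.5854 -0.0073  0.019 ] [[0.54, -0.067], [0.51, -0.006], [0.636, 0.051], [0.674, -0.008]]
phone 0.82 [0.7, 268.2, 82.1, 321.6] 2459 [ 0.2616 -0.2515  0.019 ] [[0.195, -0.268], [0.298, -0.187], [0.325, -0.243], [0.218, -0.332]]
holder 0.87 [229.6, 123.8, 407.5, 289.9] 15131 [0.5319 0.0418 0.01  ] [[0.507, -0.141], [0.421, 0.055], [0.604, 0.14], [0.724, -0.045]]
```

View pics/w1.png

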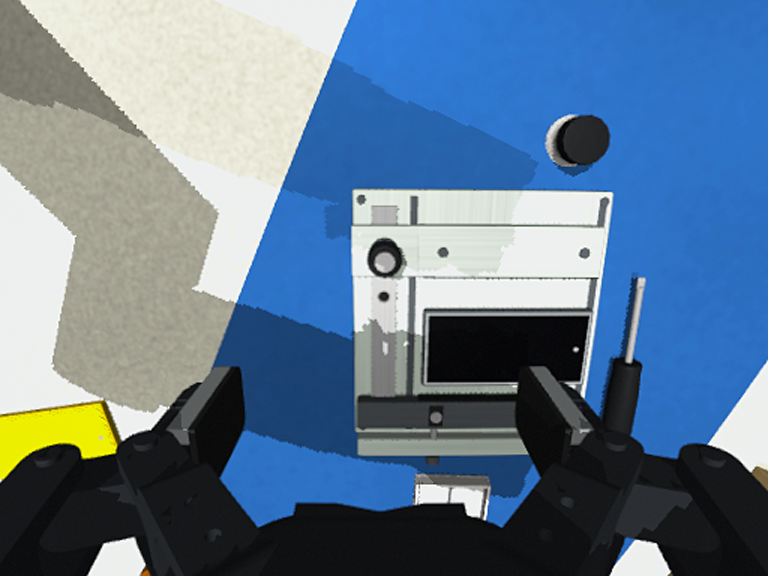

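The wrist view shows the knob top at (385,258) and the working hole at (384,296), with the jaw's front edge on row 277 and the stop bar edge on row 396 (shown at 1.5x). Next I measure these.

```bash
python3 - <<'E'
from h import *
c=camera("wrist")
g=cv2.cvtColor(c["image"],cv2.COLOR_RGB2GRAY).astype(int)
print("col 256",g[185:285,256].tolist());print("col 330",g[140:190,330].tolist(), g[250:290,330].tolist())
P=lambda u,v,z:onz(c,u/1.5,v/1.5,z)
pts=dict(knob=P(385,259,.06),hole=P(384,296,.014),jl=P(352,277,.024),jr=P(604,277,.024),rl=P(352,227,.024),rr=P(606,226,.024),sl=P(358,396,.024),sr=P(515,396,.024),bl=P(353,191,.010),br=P(612,191,.010))
ya=np.arctan2(*(pts["jr"]-pts["jl"])[[1,0]]);print("yaw",np.degrees(ya),np.degrees(np.arctan2(*(pts["br"]-pts["bl"])[[1,0]])),np.degrees(np.arctan2(*(pts["rr"]-pts["rl"])[[1,0]])))
ex=np.array([np.cos(ya),np.sin(ya)]);ey=np.array([-ex[1],ex[0]])
for k,p in pts.items():print(k,np.round(p,4),"hx,hy",np.round([p[:2]@ex,p[:2]@ey],4))
save(c,"w2",[225,140,275,285],5)
E
```

```text
col 256 [27, 33, 45, 143, 226, 220, 218, 218, 218, 218, 220, 198, 92, 31, 38, 39, 36, 55, 124, 193, 218, 215, 215, 214, 214, 214, 214, 214, 214, 215, 214, 214, 214, 214, 216, 209, 171, 123, 126, 126, 126, 122, 164, 222, 218, 217, 217, 217, 217, 218, 190, 120, 124, 125, 124, 125, 125, 125, 125, 124, 123, 124, 123, 123, 123, 123, 123, 122, 123, 123, 122, 121, 121, 122, 121, 122, 121, 121, 121, 121, 116, 79, 33, 29, 30, 43, 61, 61, 60, 60, 60, 60, 62, 61, 60, 60, 61, 60, 61, 60]
col 330 [225, 225, 225, 225, 223, 224, 224, 223, 223, 223, 222, 224, 224, 95, 138, 227, 222, 217, 221, 222, 222, 224, 223, 221, 223, 227, 226, 221, 220, 223, 223, 224, 225, 225, 223, 218, 219, 222, 225, 224, 227, 240, 239, 239, 239, 239, 242, 223, 146, 248] [5, 7, 6, 7, 6, 5, 0, 79, 177, 120, 154, 164, 162, 166, 127, 38, 9, 13, 13, 13, 29, 58, 63, 62, 62, 62, 62, 60, 63, 60, 61, 60, 61, 62, 62, 61, 58, 73, 124, 159]
yaw 25.030406641353288 25.355890577205624 25.441177337376974
knob [0.4617 0.029  0.06  ] hx,hy [ 0.4306 -0.1691]
hole [ 0.4788 -0.008   0.014 ] hx,hy [ 0.4305 -0.2098]
jl [ 0.4484 -0.0018  0.024 ] hx,hy [ 0.4055 -0.1913]
jr [0.6281 0.0821 0.024 ] hx,hy [ 0.6039 -0.1913]
rl [0.4325 0.0338 0.024 ] hx,hy [ 0.4062 -0.1524]
rr [0.6077 0.1171 0.024 ] hx,hy [ 0.6001 -0.151 ]
sl [ 0.495  -0.0941  0.024 ] hx,hy [ 0.4087 -0.2947]
sr [ 0.6156 -0.0386  0.024 ] hx,hy [ 0.5415 -0.2954]
bl [0.422  0.0572 0.01  ] hx,hy [ 0.4066 -0.1267]
br [0.6044 0.1437 0.01  ] hx,hy [ 0.6085 -0.1255]
```

Request:
drive_tool --increments '[[[0,0,-40],[0,0,0],0.75],[[0,0,-40],[0,0,0],0.75],[[0,0,-20],[0,0,0],0.75],[[0,0,0],[0,0,0],0.75],[[0,0,0],[0,0,0],0.75]]'

```text
clock: 2.48
eef_pos: [0.459, 0.0258, 0.1309]
tool_rot: [0.538, 0.843, -0.001, -0.001]
ft_force: [-0.1, -0.2, 0.2]
grip_width: 0.0641
grasp_force: 0.0
```

```bash
python3 - <<'E'
from h import *
o=get_obs();print(o["clock"],o["eef_pos"],o["ft_force"])
c=camera("wrist");save(c,"w3",None,1.5)
for q in("knob",):
    for r in silhouettes(q,c)[:2]:
      ys,xs=np.nonzero(r["region"]);print(q,r["conf"],r["bbox"],onz(c,xs.mean(),ys.mean(),.055))
E
```

```text
2.4833 [0.45900488 0.02579252 0.13093182] [-0.12260291 -0.24436141  0.24975632]
knob 0.7 [239.1, 187.0, 277.8, 223.7] [0.46189698 0.02503972 0.055     ]
```

View pics/w3.png

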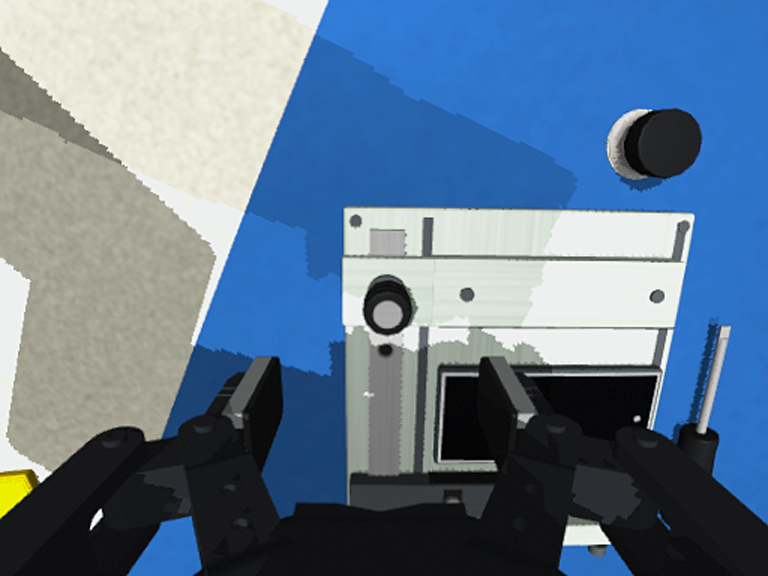

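The knob is at about (0.4625, 0.0272), and the working hole shows at (385,350) just in front of the jaw, so the travel is about 39 mm. Descending around the knob.

Request:
drive_tool --increments '[[[1.5,1.5,-30],[0,0,0],0.65],[[1.5,1.5,-30],[0,0,0],0.65],[[0,0,-20],[0,0,0],0.65],[[0,0,-15],[0,0,0],0.65],[[0,0,0],[0,0,0],0.65],[[0,0,0],[0,0,0],0.65]]'

```text
clock: 3.08
eef_pos: [0.4641, 0.0281, 0.0375]
tool_rot: [0.539, 0.843, 0.0, 0.001]
ft_force: [0.0, -0.9, -0.0]
grip_width: 0.0555
grasp_force: 0.0
```

```bash
python3 - <<'E'
from h import *
o=get_obs();print(o["clock"],o["eef_pos"],o["ft_force"],o["grip_width"])
c=camera("wrist");save(c,"w4",[130,150,430,384],2.5)
print(proj(c,o["eef_pos"]))
E
```

```text
3.0833 [0.4641342  0.02812793 0.03750365] [ 3.41816561e-04 -8.81242909e-01 -6.41556059e-03] 0.055517067383708874
[254.14267761 249.51755702]
```

View pics/w4.png

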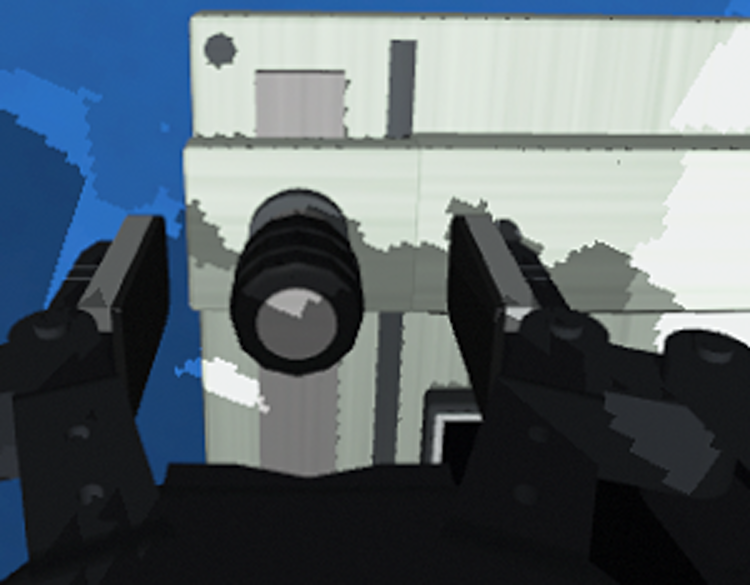

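The knob at column 297 is about 2.5 mm left of the fingers' mid-plane at 311, and its depth is fine. I'll correct for that, lower slightly and close.

Request:
drive_tool --increments '[[[-2.2,-1,-3.5],[0,0,0],0.5],[[0,0,0],[0,0,0],0.4],[[0,0,0],[0,0,0],0.34],[[0,0,0],[0,0,0],0.2],[[0,0,0],[0,0,0],0.1],[[0,0,0],[0,0,0],0.1],[[0,0,0],[0,0,0],0.1]]'

```text
clock: 3.72
eef_pos: [0.4622, 0.0272, 0.034]
tool_rot: [0.539, 0.842, 0.001, 0.001]
ft_force: [0.2, 0.8, 6.4]
grip_width: 0.0223
grasp_force: 58.7
```

Request:
drive_tool --increments '[[[0,0,3],[0,0,0],0.1],[[0,0,3],[0,0,0],0.1],[[0,0,2.5],[0,0,0],0.1],[[0,0,0],[0,0,0],0.1],[[0,0,0],[0,0,0],0.1]]'

```text
clock: 4.13
eef_pos: [0.4621, 0.0272, 0.0411]
tool_rot: [0.539, 0.842, 0.001, 0.001]
ft_force: [5.7, 1.9, -7.6]
grip_width: 0.0222
grasp_force: 59.1
```

Request:
drive_tool --increments '[[[0,0,2],[0,0,0],0.1],[[0,0,0],[0,0,0],0.1],[[0,0,0],[0,0,0],0.1]]'

```text
clock: 4.38
eef_pos: [0.4621, 0.0272, 0.0429]
tool_rot: [0.539, 0.843, 0.001, 0.001]
ft_force: [5.8, 0.8, -8.4]
grip_width: 0.0221
grasp_force: 59.2
```

Request:
drive_tool --increments '[[[0.8,-1.8,0],[0,0,0],0.1],[[0.8,-1.8,0],[0,0,0],0.1],[[0.9,-1.8,0],[0,0,0],0.1],[[0.9,-1.8,0],[0,0,0],0.1],[[0.9,-1.8,0],[0,0,0],0.1],[[0.8,-1.8,0],[0,0,0],0.1],[[0.8,-1.8,0],[0,0,0],0.1],[[0,0,0],[0,0,0],0.1]]'

```text
clock: 5.05
eef_pos: [0.4675, 0.0151, 0.0426]
tool_rot: [0.539, 0.843, 0.001, -0.0]
ft_force: [5.4, 3.3, -9.2]
grip_width: 0.0217
grasp_force: 59.2
```

Request:
drive_tool --increments '[[[0.8,-1.8,0],[0,0,0],0.1],[[0.8,-1.8,0],[0,0,0],0.1],[[0.9,-1.8,0],[0,0,0],0.1],[[0.9,-1.8,0],[0,0,0],0.1],[[0.9,-1.8,0],[0,0,0],0.1],[[0.8,-1.8,0],[0,0,0],0.1],[[0.8,-1.8,0],[0,0,0],0.1],[[0,0,0],[0,0,0],0.1]]'

```text
clock: 5.72
eef_pos: [0.4733, 0.0025, 0.0425]
tool_rot: [0.539, 0.843, 0.001, -0.0]
ft_force: [6.0, 2.1, -8.7]
grip_width: 0.0223
grasp_force: 59.2
```

```bash
python3 - <<'E'
from h import *
c=camera("wrist");save(c,"w5",[130,150,430,384],2.5)
E
```

```text
(no output)
```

View pics/w5.png

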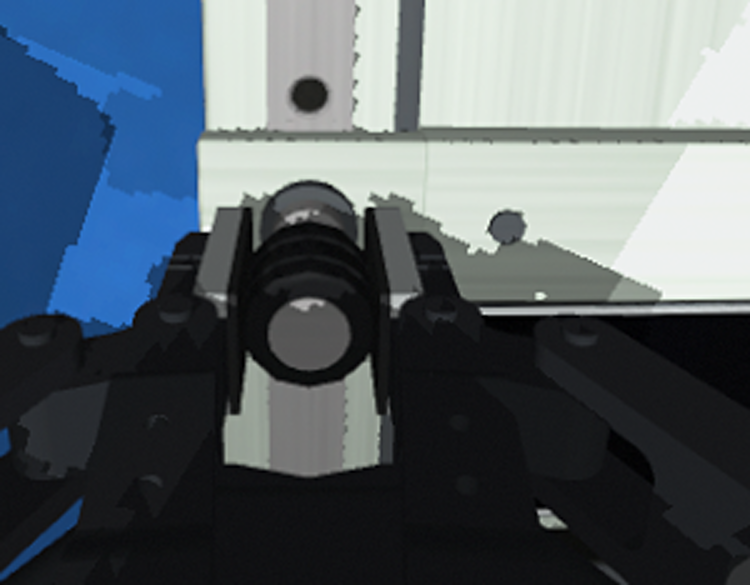

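The jaw is about 27 mm along, with the parking hole uncovered behind it at (308,95) and the grip centred. I'll slide 6 mm more, then lower the pin lightly onto the strip.

Request:
drive_tool --increments '[[[0.8,-1.8,0],[0,0,0],0.1],[[0.9,-1.8,0],[0,0,0],0.1],[[0.8,-1.8,0],[0,0,0],0.1],[[0,0,0],[0,0,0],0.1],[[0,0,-0.5],[0,0,0],0.1],[[0,0,0],[0,0,0],0.1]]'

```text
clock: 6.27
eef_pos: [0.4756, -0.0026, 0.042]
tool_rot: [0.538, 0.843, 0.001, -0.001]
ft_force: [5.2, 4.4, -9.0]
grip_width: 0.0219
grasp_force: 59.2
```

Request:
drive_tool --increments '[[[0,0,-0.4],[0,0,0],0.1],[[0,0,0],[0,0,0],0.1]]'

```text
clock: 6.43
eef_pos: [0.4756, -0.0026, 0.0416]
tool_rot: [0.538, 0.843, 0.001, -0.001]
ft_force: [5.9, 3.1, -8.5]
grip_width: 0.0218
grasp_force: 59.2
```

Request:
drive_tool --increments '[[[0,0,-0.4],[0,0,0],0.1],[[0,0,0],[0,0,0],0.1]]'

```text
clock: 6.6
eef_pos: [0.4756, -0.0026, 0.0412]
tool_rot: [0.538, 0.843, 0.001, -0.001]
ft_force: [5.1, 3.8, -9.4]
grip_width: 0.022
grasp_force: 59.2
```

Request:
drive_tool --increments '[[[0,0,-0.4],[0,0,0],0.1],[[0,0,0],[0,0,0],0.1]]'

```text
clock: 6.77
eef_pos: [0.4756, -0.0026, 0.0411]
tool_rot: [0.538, 0.843, 0.001, -0.0]
ft_force: [4.5, 4.5, -5.5]
grip_width: 0.022
grasp_force: 59.4
```

Request:
drive_tool --increments '[[[0,0,-0.4],[0,0,0],0.1],[[0,0,0],[0,0,0],0.1]]'

```text
clock: 6.93
eef_pos: [0.4756, -0.0026, 0.041]
tool_rot: [0.538, 0.843, 0.001, -0.0]
ft_force: [3.8, 3.9, -4.7]
grip_width: 0.0221
grasp_force: 59.6
```

The pin is riding on the strip with about 4 N. Now I slide and feel for the drop.

Request:
drive_tool --increments '[[[0.4,-0.9,0],[0,0,0],0.1],[[0.4,-0.9,0],[0,0,0],0.1],[[0.4,-0.9,0],[0,0,0],0.1],[[0,0,0],[0,0,0],0.1]]'

```text
clock: 7.27
eef_pos: [0.4765, -0.0047, 0.041]
tool_rot: [0.538, 0.843, 0.002, -0.001]
ft_force: [3.1, 5.8, -4.4]
grip_width: 0.0223
grasp_force: 59.6
```

Request:
drive_tool --increments '[[[0.4,-0.9,0],[0,0,0],0.1],[[0,0,0],[0,0,0],0.1]]'

```text
clock: 7.43
eef_pos: [0.477, -0.0057, 0.0409]
tool_rot: [0.538, 0.843, 0.002, -0.001]
ft_force: [3.5, 6.0, -4.2]
grip_width: 0.022
grasp_force: 59.6
```

Request:
drive_tool --increments '[[[0.4,-0.9,0],[0,0,0],0.1],[[0,0,0],[0,0,0],0.1]]'

```text
clock: 7.6
eef_pos: [0.4774, -0.0067, 0.0409]
tool_rot: [0.538, 0.843, 0.001, -0.001]
ft_force: [3.5, 4.8, -5.8]
grip_width: 0.0221
grasp_force: 59.5
```

Request:
drive_tool --increments '[[[0.4,-0.9,0],[0,0,0],0.1],[[0,0,0],[0,0,0],0.1]]'

```text
clock: 7.77
eef_pos: [0.4779, -0.0079, 0.0407]
tool_rot: [0.538, 0.843, 0.001, -0.001]
ft_force: [5.2, 5.1, -8.5]
grip_width: 0.022
grasp_force: 59.4
```

Request:
drive_tool --increments '[[[0.2,-0.5,0],[0,0,0],0.1],[[0,0,0],[0,0,0],0.1]]'

```text
clock: 7.93
eef_pos: [0.4782, -0.0084, 0.0405]
tool_rot: [0.538, 0.843, 0.001, -0.001]
ft_force: [4.9, 4.4, -8.0]
grip_width: 0.022
grasp_force: 59.4
```

Full spring tension is back, so the pin has dropped at the hole's edge, about 38.5 mm along. I'll lower it in.

Request:
drive_tool --increments '[[[0.1,-0.2,-1],[0,0,0],0.1],[[0,0,-1],[0,0,0],0.1],[[0,0,0],[0,0,0],0.1]]'

```text
clock: 8.18
eef_pos: [0.4783, -0.0086, 0.0385]
tool_rot: [0.538, 0.843, 0.001, -0.001]
ft_force: [4.4, 4.3, -6.9]
grip_width: 0.0221
grasp_force: 59.4
```

Request:
drive_tool --increments '[[[0,0,-1],[0,0,0],0.1],[[0,0,-1],[0,0,0],0.1],[[0,0,0],[0,0,0],0.1]]'

```text
clock: 8.43
eef_pos: [0.4783, -0.0086, 0.0366]
tool_rot: [0.538, 0.843, 0.001, -0.001]
ft_force: [4.2, 4.1, -7.3]
grip_width: 0.022
grasp_force: 59.4
```

Request:
drive_tool --increments '[[[0,0,-1],[0,0,0],0.1],[[0,0,-0.8],[0,0,0],0.1],[[0,0,0],[0,0,0],0.1],[[0,0,0],[0,0,0],0.1]]'

```text
clock: 8.77
eef_pos: [0.4783, -0.0086, 0.0349]
tool_rot: [0.538, 0.843, 0.001, -0.0]
ft_force: [4.6, 4.0, -7.0]
grip_width: 0.0221
grasp_force: 59.4
```

Request:
drive_tool --increments '[[[0,0,0],[0,0,0],0.3],[[0,0,0],[0,0,0],0.4],[[0,0,0],[0,0,0],0.5],[[0,0,0],[0,0,0],0.6],[[0,0,0],[0,0,0],0.7],[[0,0,0],[0,0,0],0.7]]'

```text
clock: 9.27
eef_pos: [0.4776, -0.01, 0.0355]
tool_rot: [0.539, 0.842, -0.0, -0.0]
ft_force: [0.2, 0.9, -0.3]
grip_width: 0.0597
grasp_force: 0.0
```

Request:
drive_tool --increments '[[[0,0,10],[0,0,0],0.7],[[0,0,20],[0,0,0],0.7],[[0,0,35],[0,0,0],0.7],[[0,0,35],[0,0,0],0.7],[[0,0,0],[0,0,0],0.7],[[0,0,0],[0,0,0],0.7]]'

```text
clock: 9.77
eef_pos: [0.4798, -0.01, 0.1378]
tool_rot: [0.539, 0.842, 0.001, 0.003]
ft_force: [0.1, -0.2, -0.3]
grip_width: 0.0599
grasp_force: 0.0
```

```bash
python3 - <<'E'
from h import *
o=get_obs();print(o["clock"],o["eef_pos"],o["ft_force"])
c=camera("wrist");save(c,"w6",None,1.5)
E
```

```text
9.7667 [ 0.47979923 -0.00996434  0.13783647] [ 0.13328444 -0.20114403 -0.27154712]
```

View pics/w6.png

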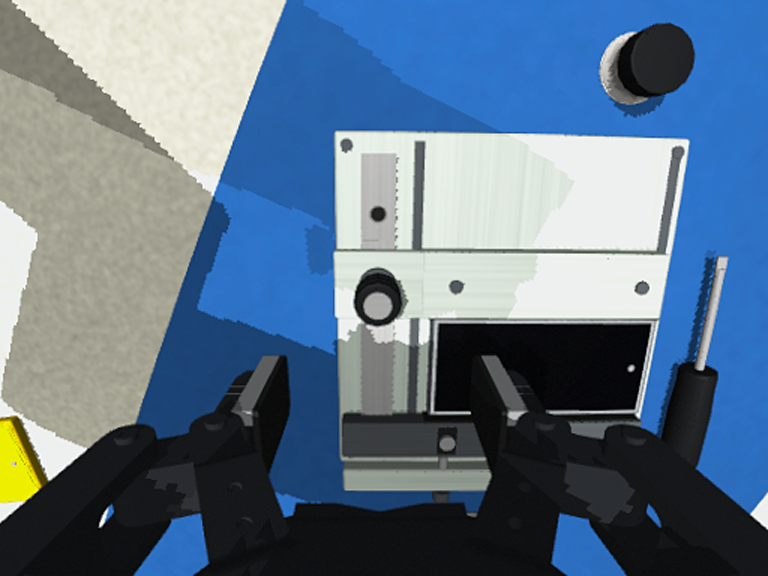

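The jaw sits at the hole with the phone snug between the jaws (rows 320–415). I'll gently touch the knob's top with the shut fingers to confirm the pin is home.

Request:
drive_tool --increments '[[[0,0,0],[0,0,0],0],[[0,0,-20],[0,0,0],0],[[0,0,-20],[0,0,0],0],[[0,0,-20],[0,0,0],0],[[0,0,-10],[0,0,0],0],[[0,0,0],[0,0,0],0],[[0,0,0],[0,0,0],0],[[0,0,0],[0,0,0],0]]'

```text
clock: 10.48
eef_pos: [0.4777, -0.0098, 0.0652]
tool_rot: [0.539, 0.842, -0.0, -0.0]
ft_force: [0.1, -0.4, -0.1]
grip_width: 0.0
grasp_force: 0.0
```

Request:
drive_tool --increments '[[[0,0,-2],[0,0,0],0],[[0,0,-1.5],[0,0,0],0],[[0,0,-1],[0,0,0],0],[[0,0,0],[0,0,0],0]]'

```text
clock: 10.82
eef_pos: [0.4779, -0.0098, 0.0611]
tool_rot: [0.539, 0.842, 0.0, 0.0]
ft_force: [-0.5, 0.4, -0.0]
grip_width: -0.0003
grasp_force: 0.0
```

Request:
drive_tool --increments '[[[0,0,-0.7],[0,0,0],0],[[0,0,0],[0,0,0],0]]'

```text
clock: 10.98
eef_pos: [0.4779, -0.0098, 0.0603]
tool_rot: [0.539, 0.842, 0.0, 0.0]
ft_force: [0.6, 0.0, 0.7]
grip_width: 0.0003
grasp_force: 0.0
```

Request:
drive_tool --increments '[[[0,0,-0.5],[0,0,0],0],[[0,0,0],[0,0,0],0]]'

```text
clock: 11.15
eef_pos: [0.478, -0.0098, 0.06]
tool_rot: [0.539, 0.842, 0.0, 0.0]
ft_force: [0.4, -0.4, 2.2]
grip_width: -0.0002
grasp_force: 1.3
```

Request:
drive_tool --increments '[[[0,0,10],[0,0,0],0],[[0,0,30],[0,0,0],0],[[0,0,30],[0,0,0],0],[[0,0,0],[0,0,0],0],[[0,0,0],[0,0,0],0]]'

```text
clock: 11.57
eef_pos: [0.4796, -0.0098, 0.1315]
tool_rot: [0.539, 0.842, 0.001, 0.002]
ft_force: [1.3, -0.5, -0.2]
grip_width: -0.0001
grasp_force: 0.0
```

```bash
python3 - <<'E'
from h import *
o=get_obs();print(o["eef_pos"],o["ft_force"]);print(job_done())
E
```

```text
[ 0.47958389 -0.00981352  0.13153984] [ 1.29868375 -0.51305951 -0.1685184 ]
the job is handed in; nothing more can be done
None
```

The jaw is closed on the phone: the pin dropped into the working hole about 39 mm along, a touch on the knob's top at 60 mm showed it fully home, and the job was handed in at about 11.6 s (no verdict was returned).

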